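Isolate a drive unit, unplug its module and park it in the rack

TASK

Isolate the cream drive unit by throwing its toggle lever fully over to the far side, away from the robot, and only then pull the flat black module straight up out of the unit's socket. Slide the module upright, plug end down, into the empty slot of the plywood rack until it stands fully home on the slot's floor before letting go, with the lever still over and the two spare modules left in place.

Things in the scene. Friction and masses are not known exactly. Their poses are not given: they have to be found in the camera images.
- drive_unit: cream housing fixed to the bench, 160 (x) x 240 (y) x 60 mm high; origin under its centre on the bench, z up, x away from the robot. On its top: a grey socket block (see socket) at x = 0, y = -60 mm, the isolator lever at x = 0, y = +65 mm on a base block 70 (x) x 50 (y) x 25 mm high, and a loose brass bush 22 mm wide, 12 mm high beside them at x about +57, y about 0
- socket (a point): mouth of the socket, at the top centre of its block 36 (x) x 80 (y) x 30 mm high, 90 mm above the bench, axes as the unit; mouth 12.5 (x) x 46 (y) mm, 30 mm deep. The plugged-in module's body rests on the block. Two sprung balls inside hold its catches: about 10 to 17 N straight up starts it, the resistance ends within 15 mm of travel, it is clear after 25 mm
- isolator (a joint): angle of the isolator lever, rad: 0 leaning to the unit's -x (towards the robot, on), 1.0 fully over to the unit's +x (off). It starts between 0 and 0.2 and stays where it is left; about 1 N at the ball moves it
- isolator_tip (a point): centre of the 26 mm black ball on the lever, a 10 mm bar that turns about an axis along the unit's y at x = 0, y = 65, z = 82 mm in the unit's frame; ball centre 80 mm from the axis. At 0 and at 1.0 the ball centre is 38 mm to the unit's -x and +x side of the axis and 152 mm above the bench
- module: flat black plug-in module, 95 mm tall: body 16 mm thick (its x), 56 wide (y), 70 tall (z = 25 to 95); below it a grey plug tongue 10 x 40 x 25 mm with rounded catches 2 mm proud of both narrow edges. Origin: centre of the tongue's lower end, z up to the grip end. It starts plugged in the socket, origin 65 mm above the bench, x along the unit's x; 60 to 130 g. Grip it across its thickness
- rack: plywood block fixed to the bench, 76 (x) x 144 (y) x 60 mm high, origin under its centre on the bench; three upright slots open at the top at y = -50, 0 and +50 mm, each 60 mm long (along the rack's x) and 20 wide (along its y), floor 6 mm above the bench. Two hold spare modules, one is empty. A screwdriver lies beyond it
- free_slot: the empty slot: a 54 (x) x 16 (y) x 2 mm cork pad fixed on its floor; origin: centre of the pad's underside, 6 mm above the bench, axes as the rack. A module fully home stands with its tongue on the pad (origin 8 mm above the bench), its thickness along this y, either way round; 43 mm of its body then stand above the rack
- spare_a: a spare, just like the module in size and origin, standing loose in one of the rack's slots, its thickness along the rack's y; leave it there
- spare_b: the other spare, the same again, in another slot of the rack; leave it there
Mind the look-alikes: they are no part of the job. What is shaped like the module but red or yellow is not meant.

How it is judged:
On the way, in this order (a step that is already met when the one before it is completed fails the run):
1. the lever is over to the far side (at least 0.85 of 1.0 rad) with the module still plugged in (value of joint isolator above 0.85 rad and z of module in the frame of drive_unit below 0.073 m), for 0.1 s.
2. the module is out of the socket (raised at least 30 mm above where it was plugged in) (z of module in the frame of drive_unit above 0.095 m), for 0.1 s.
3. the module is down in the empty slot, within 8 mm of its rest, and still held by the fingers (horizontal distance between module and free_slot below 0.008 m and z of module in the frame of free_slot below 0.01 m and contact force between the fingers and module above 1 N), for 0.1 s.
At the end, for the whole second after the job is handed in: The module stands released and still in the empty slot, plug down: origin within 6 mm of the slot centre sideways and 4 mm of resting on the pad, tilt under 0.15 rad, faces along the slot within 0.2 rad; lever at 0.85 rad or more; each spare within 15 mm of its start (horizontal distance between module and free_slot below 0.006 m and z of module in the frame of free_slot below 0.006 m and angle between module's own z axis and vertical below 0.15 rad and angle between the x axis of module and the y axis of free_slot, either way round below 0.2 rad and linear speed of module below 0.02 m/s and value of joint isolator above 0.85 rad and distance of each of spare_a, spare_b from where it was at the start of the episode below 0.015 m); the robot touches nothing.
It fails at once if the module is raised more than 8 mm in its socket before the lever is over (value of joint isolator below 0.85 rad and z of module in the frame of drive_unit above 0.073 m).
It fails at once if a spare module is moved more than 15 mm (not (distance of each of spare_a, spare_b from where it was at the start of the episode below 0.015 m)).
It also fails if it takes over 54 s, if anything falls off the work surface, if the arm or the gripper's body presses on something with over 40 N, if the wrist force passes 120 N, or if a joint passes its speed limit or range.

ROBOT

A 7-joint arm with a two-finger parallel gripper is mounted at the origin on the work surface. World frame = base frame: x ahead of the robot, y to its left, z up, the work surface at z = 0. Lengths are in m, angles in rad, forces in N, time in s.
With the tool pointing down it reaches from about 0.4 to 0.85 m from the base axis. Payload 10.4 kg.
Tool frame: the origin (TCP) lies at the very end of the fingers, on their centre line; the grasp point (between the pads) lies 19 mm behind it (manip.tcp_to_grasp is the distance from the TCP to the grasp point, in m); x points along the fingers, y is the direction in which the jaws open and shut, and the axes are right-handed (so a half turn about x gives the same grasp; the last joint's range is limited). The gripper opens to 85 mm and grips with 20 to 120 N. Pads are 22 mm wide; open, the fingers measure 114 mm over their backs; the gripper's body (76 mm by 85 mm) begins 54 mm behind the grasp point. The pads swing forward as they close: fully open they stand 13 mm farther back than shut.
Start: joints at [1.223, 0.332, -0.065, 1.46, 0.022, 1.35, -0.088], TCP at [0.199, -0.592, 0.231] pointing down, gripper open.
Joint ranges: [-2.6, 2.6], [-0.5, 2.12], [-1.47, 1.34], [0.16, 2.42], [-1.27, 4.41], [0.06, 2.06], [-2.6, 2.6]. Speed limits (rad/s): [2.22, 2.22, 2.79, 2.79, 3.14, 3.14, 3.14].

INTERFACE

Orientations are given as a unit quaternion [x, y, z, w].
In Python, from workcell import manip, cams, hand_in gives the robot as it stands.
- The arm moves only by the shell command python3 -m handwheel 'ROWS' [FORCE]. ROWS is text: rows parted by semicolons, each of 7 numbers parted by spaces: the shift along the tool's x, y, z in mm, then the turn, a rotation vector about the tool's x, y, z in rad, then the finger opening in mm, from 0 to 85.4. A call has 1 to 8 rows; each row shifts and turns the commanded pose from where the row before left it, along the tool's axes as they then stand; what a row does not reach is not made up. A row lasts 1/10 s, in which the tool goes at most 50 mm and 8.59 degrees, less where a joint would pass 70% of its speed; a pose out of reach is approached as far as the arm can. A call with a gripper value outside its range is refused whole. The fingers move at their own pace and stop on an object; FORCE is the grip in N (left out, the last holds). Time passes only in rows, so rows that do not move let the fingers close. It gives the time, the measured TCP pose, the force and the opening at its end, in the units of the state.
- manip.get_obs(): the state, without advancing time (a new reading comes with each control period).
- cams.camera(name): name is "scene" or "top"; returns a dict with "color" (400x640x3 uint8, blue, green, red), "depth" (400x640 float32, m along the optical axis (not along the pixel's ray), 0 where there is no reading), "camera_matrix" (3x3 intrinsics, pixels), "origin" and "attitude" of the camera in the world. Camera axes: x right, y down, z forward; pixel columns grow to the right and rows downward; lengths in m; the calibration is good to about 2 mm. A picture is of the moment at which its call begins.
- hand_in(): hands the job in, once; it reports no verdict.
Trained networks look in the newest picture that a camera, given by its name, has taken for a name from the list of things; names that differ only in an ending like _2 or _b are one class to them, and where a whole thing is asked for, a point or a joint stands for the part that bears it (a point fixed in the world has none). Each returns a list of dicts, best first, with "conf" (0 to 1); they miss things now and then, are a little off and sometimes report something else, mostly with a low value. They report only what shows in the picture. A call takes as long as a camera call. They do not tell look-alikes from the thing itself.
- cams.recognise(camera, thing): "box" ([left, top, width, height] in pixels, round what is visible of it).
- cams.outline_of(camera, thing): "region" (400x640 bool, what is visible of it) and "box" ([left, top, width, height] in pixels, round what is visible of it).
The state is a dict: "clock": time; "joint_pos": joint angles; "joint_velocities": joint speeds; "tau": joint torques, N m; "position": TCP position; "ee_rot": TCP orientation; "ft_force": force on the tool from outside, world axes, zero at the start; "torque": the same for the moment, N m; "grip_width": opening from 0.0 (shut) to 1.0 (fully open).
Only numpy, scipy, OpenCV 4.12 (cv2) and the standard library are available. Lean on these libraries where they do the work, as an engineer would, in place of code of your own. Each camera call takes 0.05 s, during which the arm holds its last target.

## Working session

There is one attempt and no reset: what is moved stays moved. The work goes in short steps, Python scripts to look and compute and a shell command to move; the robot and the scene stay as the last step left them, time stands still between calls to the robot, and variables do not carry over. Pictures are saved under pics/ and viewed, and the job is handed in when it is done.

```bash
ls; mkdir -p pics
cat > h.py <<'E'
import numpy as np, cv2
from scipy.spatial.transform import Rotation as R
from workcell import manip, cams, hand_in
def T(c):
    a=np.array(c["attitude"]); 
    Rm=R.from_quat(a).as_matrix() if a.size==4 else a.reshape(3,3)
    return Rm,np.array(c["origin"])
def cloud(c):
    K=c["camera_matrix"]; d=c["depth"]; v,u=np.indices(d.shape)
    P=np.stack([(u-K[0,2])/K[0,0]*d,(v-K[1,2])/K[1,1]*d,d],-1)
    Rm,o=T(c); W=P@Rm.T+o; W[d<=0]=np.nan
    return W
def proj(c,p):
    Rm,o=T(c); q=(np.atleast_2d(p)-o)@Rm; K=c["camera_matrix"]
    return np.stack([q[:,0]/q[:,2]*K[0,0]+K[0,2],q[:,1]/q[:,2]*K[1,1]+K[1,2]],-1)
E
python3 - <<'E'
from h import *
o=manip.get_obs(); print({k:np.round(v,3) for k,v in o.items()}, manip.tcp_to_grasp)
for n in ("scene","top"):
    c=cams.camera(n); cv2.imwrite(f"pics/{n}0.png",c["color"]); print(n,c["origin"],c["attitude"],c["camera_matrix"])
    np.save(f"{n}0.npy",c,allow_pickle=True)
    for t in ("drive_unit","socket","isolator_tip","module","rack","free_slot","spare_a"):
        print(t,[(np.round(r["box"]).astype(int).tolist(),round(r["conf"],2)) for r in cams.recognise(n,t)])
E
```

```text
pics
{'clock': np.float64(0.0), 'joint_pos': array([ 1.223,  0.333, -0.065,  1.461,  0.022,  1.35 , -0.088]), 'joint_velocities': array([-0.001,  0.001, -0.   , -0.   , -0.   ,  0.001,  0.001]), 'tau': array([ 0.0000e+00, -6.2543e+01,  5.0000e-02, -3.9159e+01,  1.6000e-02,
        1.0000e-02, -0.0000e+00]), 'position': array([ 0.199, -0.592,  0.231]), 'ee_rot': array([-0.698, -0.115,  0.698, -0.114]), 'ft_force': array([-0.226,  0.228,  0.224]), 'torque': array([ 0.005, -0.059, -0.051]), 'grip_width': np.float64(0.997)} 0.0187
scene [ 0.83455924 -0.39030386  0.56051221] [ 0.85178412  0.30774706 -0.15253257 -0.39558739] [[364.78991596   0.         317.20535041]
 [  0.         364.78991596 197.20756647]
 [  0.           0.           1.        ]]
drive_unit [([329, 122, 124, 122], 0.78)]
socket [([182, 260, 98, 95], 0.26)]
isolator_tip [([401, 126, 14, 33], 0.67)]
module [([362, 148, 29, 40], 0.75), ([332, 224, 32, 37], 0.65), ([300, 198, 27, 46], 0.62), ([313, 153, 20, 36], 0.56), ([232, 245, 36, 35], 0.54)]
rack [([181, 262, 99, 92], 0.71)]
free_slot []
spare_a [([188, 283, 33, 43], 0.86), ([233, 242, 32, 37], 0.62)]
top [0.35308151 0.00397228 1.0226676 ] [-0.69761521  0.712715   -0.04762699  0.05569583] [[448.55758463   0.         322.08541859]
 [  0.         448.55758463 195.61932519]
 [  0.           0.           1.        ]]
drive_unit [([169, 135, 126, 92], 0.94)]
socket [([170, 138, 122, 89], 0.67), ([178, 176, 24, 12], 0.15)]
isolator_tip [([177, 176, 24, 15], 0.55)]
module [([246, 244, 20, 24], 0.89), ([319, 190, 10, 29], 0.81), ([315, 152, 19, 26], 0.65), ([234, 169, 35, 20], 0.55)]
rack [([386, 176, 76, 51], 0.63)]
free_slot [([178, 175, 22, 15], 0.24)]
spare_a [([445, 183, 14, 24], 0.73), ([400, 188, 12, 30], 0.63), ([169, 136, 130, 90], 0.37)]
```

View pics/scene0.png

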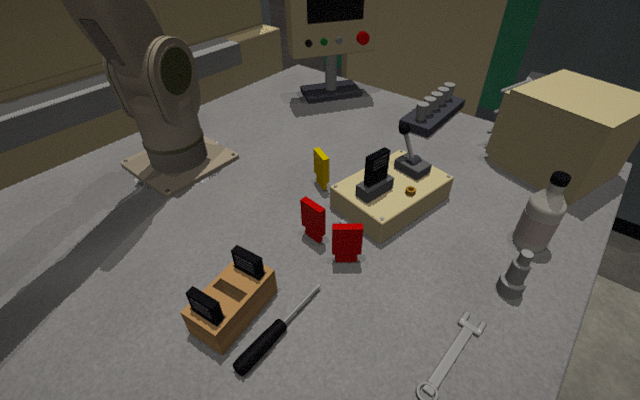

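View pics/top0.png

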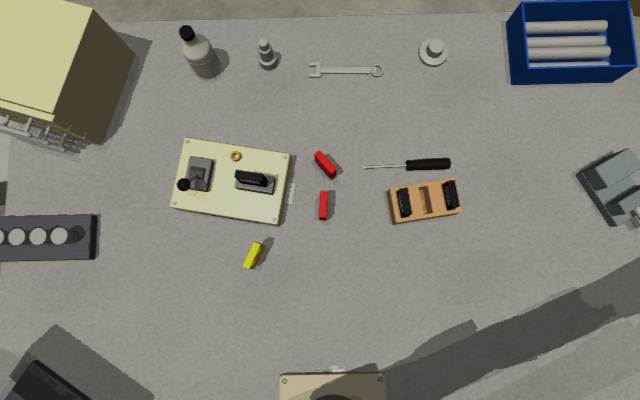

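The scene view has the black module in the cream unit at (377,168), with the ball at (405,128), the rack at (230,305) and its empty middle slot at (230,290). The top view has the module at (251,180), the ball at (184,185), and the empty slot at (428,200) between the spares at (404,202) and (450,195).

Things that could be taken for the module, by top pixel:
- Black: (251,180) in the unit's socket, (404,202) and (450,195) in the rack.
- Red: (325,165) and (323,205).
- Yellow: (253,256).

I choose the black one in the cream unit at (251,180).

Run:
```python
from h import *
C={n:np.load(f"{n}0.npy",allow_pickle=True).item() for n in ("scene","top")}
W={n:cloud(c) for n,c in C.items()}
def zs(n,box):
    l,t,w,h=box; return W[n][t:t+h,l:l+w].reshape(-1,3)
# drive plate top: z ~0.06
for n,box,z0,name in (("top",(160,130,145,100),.06,"drive"),("scene",(320,115,140,135),.06,"drive"),("top",(380,170,90,60),.06,"rack"),("scene",(175,235,110,125),.06,"rack")):
    l,t,w,h=box
    sub=W[n][t:t+h,l:l+w]; p=sub.reshape(-1,3); 
    col=C[n]["color"][t:t+h,l:l+w].reshape(-1,3)
    hist,e=np.histogram(p[:,2],bins=np.arange(0,.2,.005)); print(name,n,dict(zip(np.round(e[:-1],3),hist)))
    s=p[(abs(p[:,2]-z0)<.008)]
    zm=np.median(s[:,2]);r=cv2.minAreaRect((s[:,:2]*1000).astype(np.float32)); print("  z",zm,"n",len(s),"rect",r)
    hi=p[p[:,2]>.085]
    if len(hi): print("  high",len(hi),hi.min(0),hi.max(0))
big=np.hstack([cv2.resize(C["top"]["color"][130:235,160:310],None,fx=3,fy=3,interpolation=cv2.INTER_CUBIC)[:315,:],cv2.resize(C["top"]["color"][150:255,360:480],None,fx=3,fy=3,interpolation=cv2.INTER_CUBIC)[:315,:300]])
cv2.imwrite("pics/cropt.png",big)
big=np.hstack([cv2.resize(C["scene"]["color"][110:250,320:460],None,fx=2.8,fy=2.8,interpolation=cv2.INTER_CUBIC),cv2.resize(C["scene"]["color"][230:370,160:300],None,fx=2.8,fy=2.8,interpolation=cv2.INTER_CUBIC)])
cv2.imwrite("pics/crops.png",big)
```

```text
drive top {np.float64(0.0): np.int64(4722), np.float64(0.005): np.int64(228), np.float64(0.01): np.int64(22), np.float64(0.015): np.int64(31), np.float64(0.02): np.int64(24), np.float64(0.025): np.int64(35), np.float64(0.03): np.int64(37), np.float64(0.035): np.int64(32), np.float64(0.04): np.int64(38), np.float64(0.045): np.int64(41), np.float64(0.05): np.int64(47), np.float64(0.055): np.int64(1508), np.float64(0.06): np.int64(4474), np.float64(0.065): np.int64(143), np.float64(0.07): np.int64(89), np.float64(0.075): np.int64(53), np.float64(0.08): np.int64(158), np.float64(0.085): np.int64(467), np.float64(0.09): np.int64(283), np.float64(0.095): np.int64(77), np.float64(0.1): np.int64(21), np.float64(0.105): np.int64(17), np.float64(0.11): np.int64(19), np.float64(0.115): np.int64(17), np.float64(0.12): np.int64(18), np.float64(0.125): np.int64(13), np.float64(0.13): np.int64(24), np.float64(0.135): np.int64(18), np.float64(0.14): np.int64(10), np.float64(0.145): np.int64(16), np.float64(0.15): np.int64(16), np.float64(0.155): np.int64(95), np.float64(0.16): np.int64(246), np.floa
[... 4212 characters left out ...]
4(0), np.float64(0.12): np.int64(0), np.float64(0.125): np.int64(0), np.float64(0.13): np.int64(0), np.float64(0.135): np.int64(0), np.float64(0.14): np.int64(0), np.float64(0.145): np.int64(0), np.float64(0.15): np.int64(0), np.float64(0.155): np.int64(0), np.float64(0.16): np.int64(0), np.float64(0.165): np.int64(0), np.float64(0.17): np.int64(0), np.float64(0.175): np.int64(0), np.float64(0.18): np.int64(0), np.float64(0.185): np.int64(0), np.float64(0.19): np.int64(0)}
  z 0.059555950448777706 n 2447 rect ((483.0357666015625, -210.6050567626953), (78.05812072753906, 144.94615173339844), 7.829514503479004)
  high 938 [ 0.4469685 -0.2715188  0.085002 ] [ 0.51927023 -0.15001358  0.10281364]
```

View pics/cropt.png

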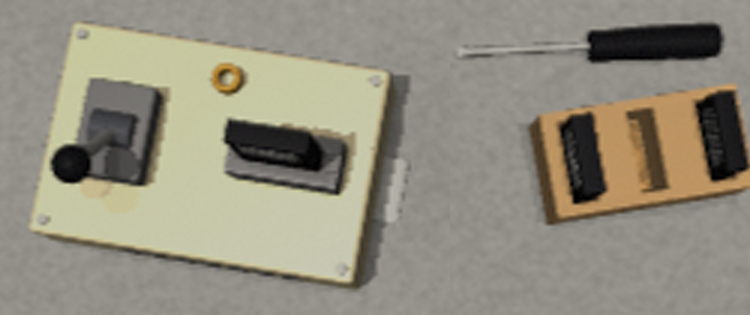

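View pics/crops.png

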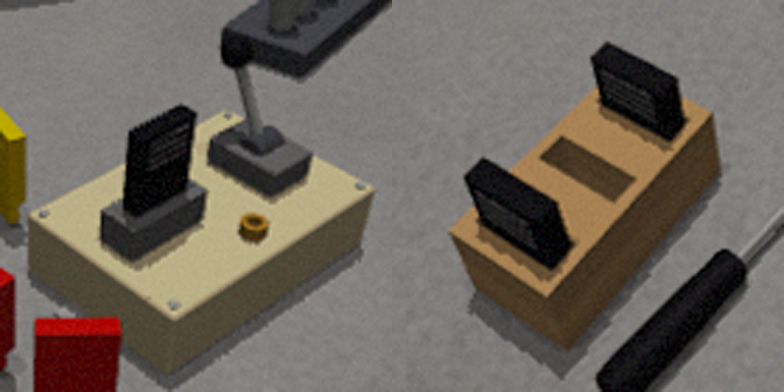

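Run:
```python
from h import *
from scipy.optimize import least_squares
C={n:np.load(f"{n}0.npy",allow_pickle=True).item() for n in ("scene","top")}
W={n:cloud(c) for n,c in C.items()}
o=manip.get_obs(); print("tool axes\n",R.from_quat(o["ee_rot"]).as_matrix().round(3))
def frame(p,c,yaw): 
    d=p[...,:2]-c; s,k=np.sin(yaw),np.cos(yaw); return np.stack([d[...,0]*k+d[...,1]*s,-d[...,0]*s+d[...,1]*k,p[...,2]],-1)
for name,c0,size in (("drive",(.535,.2143),(.16,.24)),("rack",(.482,-.21),(.076,.144))):
  for n in W:
    w=W[n]; m=(np.linalg.norm(w[...,:2]-c0,axis=-1)<.16)&(abs(w[...,2]-.0605)<.006)
    m=cv2.morphologyEx(m.astype(np.uint8),cv2.MORPH_OPEN,np.ones((3,3)))
    k,l,st,_=cv2.connectedComponentsWithStats(m); i=1+st[1:,4].argmax(); p=w[l==i]
    r=cv2.minAreaRect((p[:,:2]*1000).astype(np.float32)); print(name,n,np.round(r[0],1),np.round(r[1],1),round(r[2],2),"z",p[:,2].mean().round(4))
cd,yd=np.array([.5353,.2143]),np.deg2rad(-10.4); cr,yr=np.array([.482,-.210]),np.deg2rad(7.9)
for n in W:
    f=frame(W[n],cd,yd); g=frame(W[n],cr,yr)
    # module top in drive frame
    m=(abs(f[...,1]+.06)<.05)&(abs(f[...,0])<.03)&(f[...,2]>.152)&(f[...,2]<.18); p=f[m]
    print(n,"module top",m.sum(),"x",np.percentile(p[:,0],[2,50,98]).round(4),"y",np.percentile(p[:,1],[2,50,98]).round(4),"z",np.median(p[:,2]).round(4), cv2.minAreaRect((p[:,:2]*1000).astype(np.float32)))
    m=(abs(f[...,1]+.06)<.06)&(abs(f[...,0])<.04)&(abs(f[...,2]-.09)<.006); p=f[m]
    print("  block","x",np.percentile(p[:,0],[1,99]).round(4),"y",np.percentile(p[:,1],[1,99]).round(4))
    m=(abs(f[...,1]-.065)<.03)&(abs(f[...,0])<.08)&(f[...,2]>.138)&(f[...,2]<.19); p=f[m]
    q=least_squares(lambda v:np.linalg.norm(p-v,axis=1)-.013,p.mean(0)-[0,0,.005],loss="soft_l1",f_scale=.002).x
    print("  ball",m.sum(),q.round(4),"top",p[:,2].max())
    for s in (-1,1):
        m=(abs(g[...,1]-.05*s)<.02)&(abs(g[...,0])<.05)&(g[...,2]>.096)&(g[...,2]<.12); p=g[m]
        print("  spare",s,m.sum(),"x",np.percentile(p[:,0],[2,98]).round(4),"y",np.percentile(p[:,1],[2,98]).round(4),"z",np.median(p[:,2]).round(4))
    m=(abs(g[...,1])<.02)&(abs(g[...,0])<.045)&(g[...,2]<.045); p=g[m]
    print("  slot hole",m.sum(),"x",np.percentile(p[:,0],[1,99]).round(4),"y",np.percentile(p[:,1],[1,99]).round(4),"z",np.percentile(p[:,2],[5,50,95]).round(4))
```

```text
tool axes
 [[ 0.     0.319 -0.948]
 [-0.    -0.948 -0.319]
 [-1.     0.    -0.   ]]
drive scene [537.3 212.3] [240.8 159.6] 79.32 z 0.0597
drive top [535.3 214.2] [241.3 160.5] 79.37 z 0.0612
rack scene [ 483.1 -210.9] [ 78.1 144.4] 7.83 z 0.0595
rack top [ 481.4 -209.3] [ 76.5 144.2] 7.93 z 0.0611
scene module top 198 x [-0.0058  0.0052  0.01  ] y [-0.0892 -0.0647 -0.034 ] z 0.1592 ((2.2471628189086914, -61.19624328613281), (16.417749404907227, 57.10401153564453), 0.102315254509449)
  block x [-0.0165  0.02  ] y [-0.1015 -0.0217]
  ball 124 [-0.0358  0.0645  0.1519] top 0.16584719667204922
  spare -1 379 x [-0.0256  0.0284] y [-0.0587 -0.0436] z 0.1004
  spare 1 289 x [-0.0257  0.0286] y [0.041  0.0567] z 0.1005
  slot hole 590 x [-0.0302  0.0445] y [-0.0193  0.0194] z [-0.0007  0.0247  0.0431]
top module top 250 x [-0.0088 -0.0014  0.0069] y [-0.088  -0.0612 -0.0337] z 0.1611 ((-0.6929950714111328, -60.389869689941406), (16.95905876159668, 56.16061782836914), 0.33171170949935913)
  block x [-0.0185  0.0169] y [-0.1001 -0.0209]
  ball 143 [-0.0373  0.0651  0.1539] top 0.1693279422860442
  spare -1 228 x [-0.0272  0.0261] y [-0.057  -0.0412] z 0.102
  spare 1 223 x [-0.0278  0.026 ] y [0.043  0.0586] z 0.102
  slot hole 273 x [-0.0446  0.0297] y [-0.0178  0.0181] z [-0.0006  0.0113  0.0422]
```

```bash
cat >> h.py <<'E'
CD,YD=np.array([.5363,.2133]),np.deg2rad(-10.65)
CR,YR=np.array([.4822,-.2101]),np.deg2rad(7.88)
def U(x,y,z,c=CD,a=YD): return np.array([c[0]+x*np.cos(a)-y*np.sin(a),c[1]+x*np.sin(a)+y*np.cos(a),z])
def go(target,ydeg=None):
    o=manip.get_obs(); M=R.from_quat(o["ee_rot"]).as_matrix(); p=np.array(o["position"])
    print("t",round(float(o["clock"]),2),"tcp",p.round(4),"yaw_y",np.rad2deg(np.arctan2(M[1,1],M[0,1])).round(2),"down",M[:,0].round(3),"F",np.round(o["ft_force"],1),"grip",round(float(o["grip_width"]),3),"j",np.round(o["joint_pos"],2))
    d=np.array(target)-p; print("tool shift mm",(M.T@d*1000).round(1),"len",(np.linalg.norm(d)*1000).round(1))
    if ydeg is not None:
        a=np.deg2rad(ydeg); G=np.array([[0,0,-1],[0,0,0],[0,0,0]],float)
        X=np.array([0,0,-1.]);Y=np.array([np.cos(a),np.sin(a),0]);G=np.stack([X,Y,np.cross(X,Y)],1)
        print("turn rotvec",R.from_matrix(M.T@G).as_rotvec().round(4),"shift after turn",(G.T@d*1000).round(1))
E
python3 -m handwheel '0 -30 -37 0 0 0 0;0 -30 -37 0 0 0 0;0 -30 -37 0 0 0 0;0 -30 -37 0 0 0 0;0 -30 -37 0 0 0 0;0 -30 -37 0 0 0 0;0 -30 -37 0 0 0 0;0 -30 -37 0 0 0 0'
python3 -c "
from h import *
go([.48,0,.231],-10.65); go(U(-.085,.065,.2),-10.65)"
```

```text
clock: 1.6
position: [0.4042, -0.2687, 0.2317]
ee_rot: [0.698, 0.114, -0.698, 0.115]
ft_force: [0.9, -0.7, 0.6]
grip_width: 0.0
t 1.6 tcp [ 0.4042 -0.2687  0.2317] yaw_y -71.4 down [ 0.001 -0.001 -1.   ] F [ 0.9 -0.7  0.6] grip 0.0 j [ 0.84  0.04 -0.36  1.8   0.02  1.3  -0.77]
tool shift mm [   0.5 -230.5 -157.6] len 279.2
turn rotvec [-1.0602e+00  2.0000e-04 -1.1000e-03] shift after turn [   0.7   24.9 -278.1]
t 1.6 tcp [ 0.4042 -0.2687  0.2317] yaw_y -71.4 down [ 0.001 -0.001 -1.   ] F [ 0.9 -0.7  0.6] grip 0.0 j [ 0.84  0.04 -0.36  1.8   0.02  1.3  -0.77]
tool shift mm [  31.2 -513.  -236.6] len 565.8
turn rotvec [-1.0602e+00  2.0000e-04 -1.1000e-03] shift after turn [  31.7  -44.2 -563.1]
```

Turning to the unit's heading, then moving along.

```bash
python3 -m handwheel '0 0 0 -0.133 0 0 0;0 0 0 -0.133 0 0 0;0 0 0 -0.133 0 0 0;0 0 0 -0.133 0 0 0;0 0 0 -0.133 0 0 0;0 0 0 -0.133 0 0 0;0 0 0 -0.133 0 0 0;0 0 0 -0.129 0 0 0'
python3 -m handwheel '0 -5 -48 0 0 0 0;0 -5 -48 0 0 0 0;0 -5 -48 0 0 0 0;0 -5 -48 0 0 0 0;0 -5 -48 0 0 0 0;0 -5 -48 0 0 0 0'
python3 -c "
from h import *
go(U(-.085,.065,.2),-10.65)"
```

```text
clock: 2.4
position: [0.4034, -0.2704, 0.2314]
ee_rot: [-0.543, -0.453, 0.543, -0.453]
ft_force: [-0.8, 0.3, 0.0]
grip_width: -0.001
clock: 3.0
position: [0.427, 0.0201, 0.2317]
ee_rot: [0.544, 0.451, -0.544, 0.452]
ft_force: [1.6, 0.1, -0.5]
grip_width: -0.002
t 3.0 tcp [0.427  0.0201 0.2317] yaw_y -10.67 down [ 0.001 -0.001 -1.   ] F [ 1.6  0.1 -0.5] grip -0.002 j [ 0.6  -0.09 -0.7   1.91 -0.06  1.3  -0.27]
tool shift mm [  31.5  -13.4 -275.1] len 277.2
turn rotvec [-0.0003  0.0006 -0.0012] shift after turn [  31.7  -13.3 -275.1]
```

```bash
python3 -m handwheel '0 -2 -46 0 0 0 0;0 -2 -46 0 0 0 0;0 -2 -46 0 0 0 0;0 -2 -46 0 0 0 0;0 -3 -46 0 0 0 0;0 -2 -45 0 0 0 0;0 0 0 0 0 0 0;0 0 0 0 0 0 0'
python3 -c "
from h import *
go(U(-.085,.065,.142),-10.65)"
```

```text
clock: 3.8
position: [0.4647, 0.2919, 0.2309]
ee_rot: [-0.543, -0.453, 0.544, -0.452]
ft_force: [-0.3, -0.8, 0.3]
grip_width: 0.002
t 3.8 tcp [0.4647 0.2919 0.2309] yaw_y -10.51 down [-0.001  0.    -1.   ] F [-0.3 -0.8  0.3] grip 0.002 j [ 0.17  0.3  -0.96  1.63  0.25  1.35 -1.01]
tool shift mm [88.9  0.  -1. ] len 88.9
turn rotvec [ 0.0025 -0.0002  0.0012] shift after turn [88.9 -0.1 -1. ]
```

```bash
python3 -m handwheel '30 0 0 0 0 0 0;30 0 0 0 0 0 0;29 0 0 0 0 0 0;0 0 0 0 0 0 0'
python3 - <<'E'
from h import *
go(U(-.085,.065,.142),-10.65)
a=cams.camera("scene")["color"];b=cams.camera("top")["color"]
cv2.imwrite("pics/l1.png",np.hstack([cv2.resize(a[60:260,310:480],None,fx=2.3,fy=2.3),cv2.resize(b[100:260,130:300],None,fx=2.3,fy=2.875)]))
E
```

```text
clock: 4.2
position: [0.4644, 0.2874, 0.1393]
ee_rot: [-0.543, -0.451, 0.547, -0.451]
ft_force: [0.2, -0.7, -0.5]
grip_width: -0.001
t 4.2 tcp [0.4644 0.2874 0.1393] yaw_y -10.8 down [-0.004 -0.004 -1.   ] F [ 0.2 -0.7 -0.5] grip -0.001 j [ 0.14  0.38 -0.93  1.74  0.33  1.19 -1.07]
tool shift mm [-2.7 -0.6 -5.4] len 6.1
turn rotvec [-0.0026  0.0045  0.0032] shift after turn [-2.7 -0.6 -5.5]
```

View pics/l1.png

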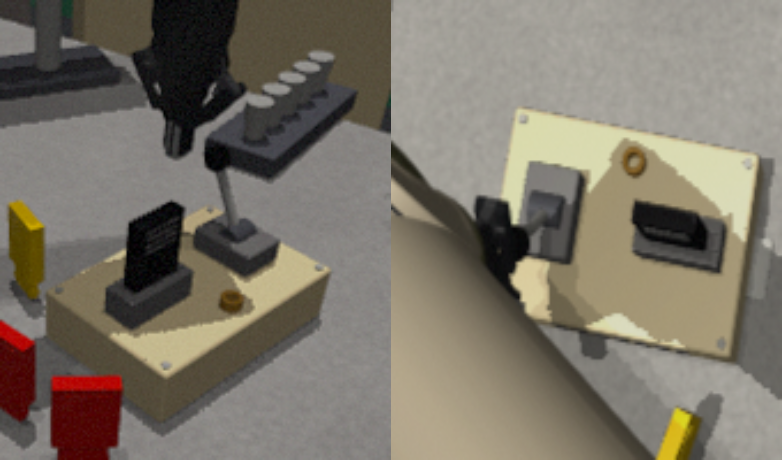

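The shut fingers at (178,140) in the left crop stand just robot-side of the ball at (216,155). Pushing now.

```bash
python3 -m handwheel '0 0 -5 0 0 0 0;0 10 0 0 0 0 0;0 10 0 0 0 0 0;0 10 0 0 0 0 0;0 10 0 0 0 0 0;0 10 0 0 0 0 0;0 10 0 0 0 0 0;0 0 0 0 0 0 0'
python3 -c "
from h import *
go(U(.010,.065,.142),-10.65)"
```

```text
clock: 5.1
position: [0.5267, 0.2838, 0.1419]
ee_rot: [0.545, 0.451, -0.545, 0.451]
ft_force: [-0.4, -0.6, -0.3]
grip_width: 0.0
t 5.1 tcp [0.5267 0.2838 0.1419] yaw_y -10.76 down [ 0. -0. -1.] F [-0.4 -0.6 -0.3] grip 0.0 j [ 0.11  0.48 -0.88  1.61  0.39  1.23 -1.03]
tool shift mm [-0.1 32.5  2.4] len 32.5
turn rotvec [-0.002   0.     -0.0001] shift after turn [-0.1 32.5  2.5]
```

```bash
python3 -m handwheel '0 6 0 0 0 0 0;0 6 0 0 0 0 0;0 6 0 0 0 0 0;0 6 0 0 0 0 0;0 4 0 0 0 0 0;0 0 0 0 0 0 0'
python3 - <<'E'
from h import *
go(U(.010,.065,.142),-10.65)
a=cams.camera("scene")["color"];b=cams.camera("top")["color"]
cv2.imwrite("pics/l2.png",np.hstack([cv2.resize(a[60:260,310:480],None,fx=2.3,fy=2.3),cv2.resize(b[100:260,130:300],None,fx=2.3,fy=2.875)]))
E
```

```text
clock: 5.7
position: [0.5533, 0.2792, 0.1422]
ee_rot: [0.544, 0.451, -0.544, 0.451]
ft_force: [-0.4, -0.3, -0.2]
grip_width: 0.002
t 5.7 tcp [0.5533 0.2792 0.1422] yaw_y -10.7 down [ 0. -0. -1.] F [-0.4 -0.3 -0.2] grip 0.002 j [ 0.1   0.53 -0.86  1.55  0.41  1.25 -1.01]
tool shift mm [0.2 5.4 2.9] len 6.2
turn rotvec [-0.0008 -0.     -0.0002] shift after turn [0.2 5.4 2.9]
```

View pics/l2.png

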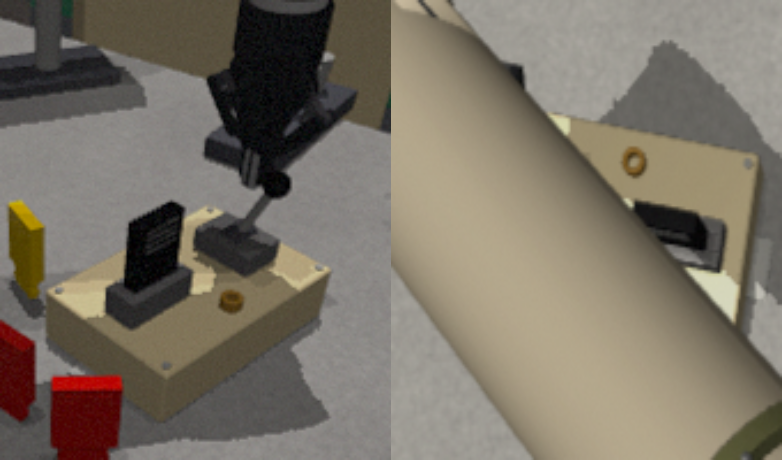

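The ball, now at (278,184), has passed over to the far side. I'll push on to the stop.

```bash
python3 -m handwheel '0 3 0 0 0 0 0;0 3 0 0 0 0 0;0 0 0 0 0 0 0'
python3 - <<'E'
from h import *
def ball():
    c=cams.camera("scene"); w=cloud(c); d=w[...,:2]-CD; f=np.stack([d@[np.cos(YD),np.sin(YD)],d@[-np.sin(YD),np.cos(YD)],w[...,2]],-1)
    m=(abs(f[...,1]-.065)<.025)&(abs(f[...,0]-.04)<.03)&(f[...,2]>.125)&(f[...,2]<.18)&(c["color"].max(-1)<60)
    p=f[m]; print(m.sum(),np.percentile(p,[2,50,98],axis=0).round(4).tolist())
go(U(.010,.065,.142)); ball()
E
```

```text
clock: 6.1
position: [0.559, 0.2782, 0.1423]
ee_rot: [0.544, 0.451, -0.544, 0.451]
ft_force: [-0.2, 0.5, 1.0]
grip_width: -0.001
t 6.1 tcp [0.559  0.2782 0.1423] yaw_y -10.68 down [ 0. -0. -1.] F [-0.2  0.5  1. ] grip -0.001 j [ 0.1   0.53 -0.85  1.54  0.42  1.26 -1.  ]
tool shift mm [ 0.3 -0.3  2.9] len 3.0
233 [[0.0109, 0.0522, 0.1319], [0.0284, 0.0596, 0.1599], [0.0496, 0.0724, 0.1782]]
```

```bash
python3 -m handwheel '0 2 0 0 0 0 0;0 0 0 0 0 0 0'
python3 -m handwheel '0 2 0 0 0 0 0;0 0 0 0 0 0 0'
python3 -m handwheel '0 2 0 0 0 0 0;0 0 0 0 0 0 0'
```

```text
clock: 6.35
position: [0.56, 0.2782, 0.1422]
ee_rot: [-0.544, -0.452, 0.544, -0.451]
ft_force: [-2.3, -0.1, 0.7]
grip_width: 0.003
clock: 6.55
position: [0.5605, 0.2782, 0.1421]
ee_rot: [-0.543, -0.452, 0.545, -0.451]
ft_force: [-10.5, -0.8, 3.9]
grip_width: -0.0
clock: 6.75
position: [0.5609, 0.2782, 0.142]
ee_rot: [-0.542, -0.453, 0.546, -0.451]
ft_force: [-16.2, -1.5, 7.2]
grip_width: 0.004
```

Firm resistance shows the lever is on its end stop. I'll back off, rise and look.

```bash
python3 -m handwheel '0 -10 0 0 0 0 0;0 -20 0 0 0 0 0;0 -20 0 0 0 0 0;-30 0 0 0 0 0 0;-30 0 0 0 0 0 85;-30 0 0 0 0 0 85;0 0 0 0 0 0 85'
python3 - <<'E'
from h import *
from scipy.optimize import least_squares
c=cams.camera("scene"); w=cloud(c); d=w[...,:2]-CD; f=np.stack([d@[np.cos(YD),np.sin(YD)],d@[-np.sin(YD),np.cos(YD)],w[...,2]],-1)
m=(abs(f[...,1]-.065)<.025)&(abs(f[...,0]-.03)<.04)&(f[...,2]>.138)&(f[...,2]<.18); p=f[m]
q=least_squares(lambda v:np.linalg.norm(p-v,axis=1)-.013,p.mean(0)-[0,0,.005],loss="soft_l1",f_scale=.002).x
print("ball",m.sum(),q.round(4),"angle",.5+np.arcsin(q[0]/.08))
go(U(0,-.06,.25),-10.65)
a=c["color"]
cv2.imwrite("pics/l3.png",cv2.resize(a[60:260,310:480],None,fx=2.3,fy=2.3))
E
```

```text
clock: 7.45
position: [0.5169, 0.2877, 0.2367]
ee_rot: [0.547, 0.451, -0.542, 0.452]
ft_force: [0.1, 1.0, 0.2]
grip_width: 0.506
ball 124 [0.0382 0.0652 0.152 ] angle 0.9974974238907018
t 7.5 tcp [0.5163 0.2871 0.2343] yaw_y -10.68 down [ 0.004  0.001 -1.   ] F [-0.5 -0.3 -0.7] grip 0.595 j [ 0.14  0.39 -0.92  1.52  0.32  1.39 -0.99]
tool shift mm [-15.8  33.4 128.7] len 133.9
turn rotvec [-0.0005 -0.0021 -0.0039] shift after turn [-15.7  33.3 128.8]
```

View pics/l3.png

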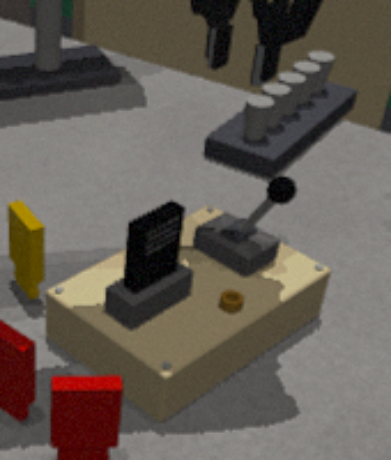

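The lever is over: ball at (281,190) in the crop, measured angle about 1.0 rad, and the module is still plugged in. Next, go above the module.

```bash
python3 -m handwheel '-5 11 43 0 0 0 60;-5 11 43 0 0 0 60;-5 11 43 0 0 0 60;0 0 0 0 0 0 60;0 0 0 0 0 0 60'
python3 - <<'E'
from h import *
go(U(0,-.06,.17),-10.65)
E
```

```text
clock: 8.0
position: [0.5241, 0.152, 0.2466]
ee_rot: [-0.545, -0.45, 0.545, -0.451]
ft_force: [-0.0, 0.4, -0.3]
grip_width: 0.704
t 8.0 tcp [0.5241 0.152  0.2466] yaw_y -10.84 down [-0.    -0.001 -1.   ] F [-0.   0.4 -0.3] grip 0.704 j [ 0.42  0.26 -0.91  1.61  0.21  1.37 -0.71]
tool shift mm [76.6  0.7 -2.6] len 76.6
turn rotvec [-0.0033  0.0008  0.0001] shift after turn [76.6  0.7 -2.5]
```

```bash
python3 -m handwheel '30 0 -2 -0.003 0 0 60;30 1 0 0 0 0 60;17 0 0 0 0 0 60;0 0 0 0 0 0 60;0 0 0 0 0 0 60'
python3 - <<'E'
from h import *
go(U(0,-.06,.126),-10.65)
a=cams.camera("scene")["color"];b=cams.camera("top")["color"]
cv2.imwrite("pics/m1.png",np.hstack([cv2.resize(a[60:260,310:480],None,fx=2.3,fy=2.3),cv2.resize(b[100:260,130:300],None,fx=2.3,fy=2.875)]))
E
```

```text
clock: 8.5
position: [0.5249, 0.1567, 0.1705]
ee_rot: [0.543, 0.453, -0.543, 0.453]
ft_force: [0.0, 0.6, 0.5]
grip_width: 0.701
t 8.5 tcp [0.5249 0.1567 0.1705] yaw_y -10.37 down [-0.     0.001 -1.   ] F [0.  0.6 0.5] grip 0.701 j [ 0.38  0.33 -0.89  1.71  0.27  1.23 -0.76]
tool shift mm [44.5  0.7  2.3] len 44.6
turn rotvec [ 0.0049 -0.0005  0.0004] shift after turn [44.5  0.7  2.3]
```

View pics/m1.png

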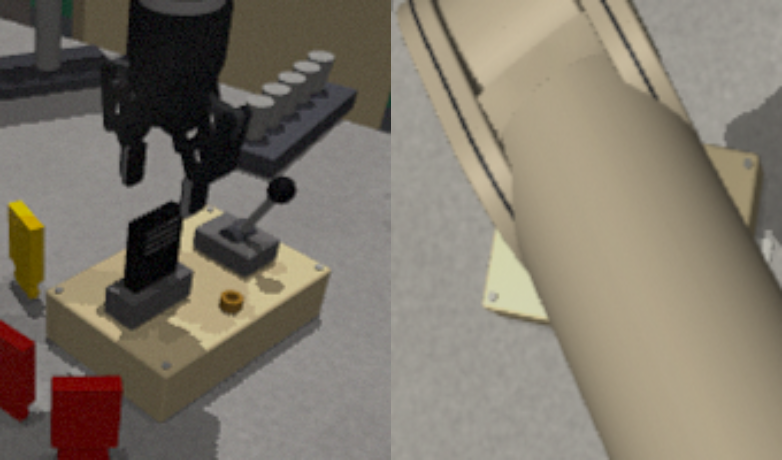

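The fingers at (131,165) and (192,195) straddle the module at (155,245). Descending to grip.

```bash
python3 -m handwheel '15 0 2 0.004 0 0 60;15 0 0 0 0 0 60;14 0 0 0 0 0 60;0 0 0 0 0 0 60' 
python3 -c "
from h import *
go(U(0,-.06,.126),-10.65)"
python3 -m handwheel '0 0 0 0 0 0 30;0 0 0 0 0 0 30;0 0 0 0 0 0 30;0 0 0 0 0 0 30' 40
python3 -c "
from h import *
go(U(0,-.06,.126),-10.65)"
```

```text
clock: 9.0
position: [0.5235, 0.1528, 0.1237]
ee_rot: [-0.543, -0.452, 0.546, -0.451]
ft_force: [0.2, -0.4, 0.3]
grip_width: 0.7
t 9.0 tcp [0.5235 0.1528 0.1237] yaw_y -10.71 down [-0.004 -0.001 -1.   ] F [ 0.2 -0.4  0.3] grip 0.7 j [ 0.37  0.38 -0.87  1.76  0.31  1.15 -0.79]
tool shift mm [-2.3  1.4 -1.8] len 3.2
turn rotvec [-0.0011  0.0014  0.0035] shift after turn [-2.3  1.4 -1.8]
clock: 9.4
position: [0.5252, 0.1535, 0.1267]
ee_rot: [0.545, 0.451, -0.544, 0.451]
ft_force: [-0.7, 0.1, 0.0]
grip_width: 0.354
t 9.4 tcp [0.5252 0.1535 0.1267] yaw_y -10.72 down [ 0.001  0.    -1.   ] F [-0.7  0.1  0. ] grip 0.354 j [ 0.37  0.37 -0.87  1.76  0.31  1.15 -0.79]
tool shift mm [ 0.7 -0.1 -0.8] len 1.1
turn rotvec [-0.0012 -0.0002 -0.0008] shift after turn [ 0.7 -0.1 -0.8]
```

```bash
python3 -m handwheel '0 0 0 0 0 0 10;0 0 0 0 0 0 10;0 0 0 0 0 0 10;0 0 0 0 0 0 10;0 0 0 0 0 0 10' 60
python3 -c "
from h import *
go(U(0,-.06,.126),-10.65)"
```

```text
clock: 9.9
position: [0.525, 0.1534, 0.1265]
ee_rot: [0.545, 0.451, -0.544, 0.451]
ft_force: [-1.2, -1.0, 3.3]
grip_width: 0.177
t 9.9 tcp [0.525  0.1534 0.1265] yaw_y -10.72 down [ 0. -0. -1.] F [-1.2 -1.   3.3] grip 0.177 j [ 0.37  0.37 -0.87  1.76  0.31  1.15 -0.79]
tool shift mm [ 0.5  0.  -0.9] len 1.1
turn rotvec [-0.0012  0.     -0.0004] shift after turn [ 0.5  0.  -0.9]
```

The opening is about 15 mm, so the module is held, with little side force. Pulling straight up.

```bash
python3 -m handwheel '-4 0 0 0 0 0 10;-4 0 0 0 0 0 10;-4 0 0 0 0 0 10;-4 0 0 0 0 0 10;-4 0 0 0 0 0 10;-4 0 0 0 0 0 10;-6 0 0 0 0 0 10;-6 0 0 0 0 0 10'
python3 -m handwheel '-10 0 0 0 0 0 10;-20 0 0 0 0 0 10;-20 0 0 0 0 0 10;-20 0 0 0 0 0 10;0 0 0 0 0 0 10;0 0 0 0 0 0 10'
python3 - <<'E'
from h import *
go(U(0,-.06,.126),-10.65)
c=cams.camera("scene");np.save("s1.npy",c);a=c["color"];
cv2.imwrite("pics/m2.png",cv2.resize(a[40:240,310:480],None,fx=2.3,fy=2.3))
E
```

```text
clock: 10.7
position: [0.525, 0.1534, 0.163]
ee_rot: [0.545, 0.451, -0.544, 0.451]
ft_force: [-0.5, -0.2, -0.4]
grip_width: 0.182
clock: 11.3
position: [0.525, 0.1534, 0.2324]
ee_rot: [0.545, 0.451, -0.544, 0.451]
ft_force: [-0.3, -0.8, -1.5]
grip_width: 0.176
t 11.3 tcp [0.525  0.1534 0.2324] yaw_y -10.72 down [ 0.001 -0.    -1.   ] F [-0.3 -0.8 -1.5] grip 0.176 j [ 0.41  0.27 -0.91  1.63  0.22  1.34 -0.72]
tool shift mm [106.4   0.   -0.9] len 106.5
turn rotvec [-0.0012  0.     -0.0007] shift after turn [ 1.064e+02  1.000e-01 -9.000e-01]
```

View pics/m2.png

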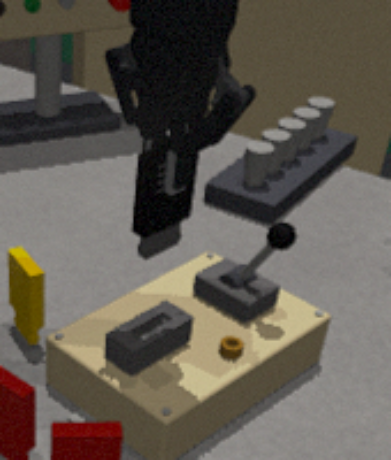

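The module is out, its tongue at (158,245) clear above the empty socket at (150,335), and the lever is still over at (281,236). Now carry it to the rack.

```bash
python3 -c "
from h import *
go(U(0,0,.232,CR,YR),-82.12)"
```

```text
t 11.35 tcp [0.5246 0.1532 0.2317] yaw_y -10.72 down [-0.001 -0.    -1.   ] F [-0.5  0.1 -1.6] grip 0.175 j [ 0.41  0.27 -0.91  1.63  0.22  1.34 -0.72]
tool shift mm [-1.000e-01  2.590e+01  3.649e+02] len 365.8
turn rotvec [1.2461e+00 7.0000e-04 1.0000e-04] shift after turn [-3.000e-01  3.541e+02  9.180e+01]
```

```bash
python3 -m handwheel '0 1 20 0 0 0 10;0 3 40 0 0 0 10;0 3 40 0 0 0 10;0 3 40 0 0 0 10;0 3 40 0 0 0 10;0 3 40 0 0 0 10;0 3 40 0 0 0 10;0 3 40 0 0 0 10'
python3 -m handwheel '0 3 40 0 0 0 10;0 1 20 0 0 0 10;0 0 0 0.13 0 0 10;0 0 0 0.13 0 0 10;0 0 0 0.13 0 0 10;0 0 0 0.13 0 0 10;0 0 0 0.13 0 0 10;0 0 0 0.13 0 0 10'
python3 -m handwheel '0 0 0 0.13 0 0 10;0 0 0 0.13 0 0 10;0 0 0 0.13 0 0 10;0 0 0 0.076 0 0 10;0 0 0 0 0 0 10'
python3 - <<'E'
from h import *
go(U(0,0,.15,CR,YR),-82.12)
E
```

```text
clock: 12.15
position: [0.4897, -0.1471, 0.2314]
ee_rot: [-0.544, -0.451, 0.545, -0.451]
ft_force: [0.8, 1.2, -0.2]
grip_width: 0.177
clock: 12.95
position: [0.4829, -0.205, 0.2311]
ee_rot: [-0.675, -0.209, 0.676, -0.208]
ft_force: [0.2, 0.1, -0.8]
grip_width: 0.178
clock: 13.45
position: [0.483, -0.205, 0.2312]
ee_rot: [-0.705, -0.049, 0.706, -0.048]
ft_force: [0.6, -0.4, -1.0]
grip_width: 0.177
t 13.45 tcp [ 0.483  -0.205   0.2312] yaw_y -82.17 down [-0.002  0.001 -1.   ] F [ 0.6 -0.4 -1. ] grip 0.177 j [ 0.84  0.16 -0.58  1.7   0.09  1.31 -1.19]
tool shift mm [81.2  5.1  1.4] len 81.4
turn rotvec [-0.0008  0.0015  0.0009] shift after turn [81.2  5.   1.5]
```

```bash
python3 -m handwheel '0 5 1.5 0 0 0 10;20 0 0 0 0 0 10;20 0 0 0 0 0 10;20 0 0 0 0 0 10;0 0 0 0 0 0 10;0 0 0 0 0 0 10'
python3 - <<'E'
from h import *
go(U(0,0,.15,CR,YR),-82.12)
C={n:cams.camera(n) for n in ("scene","top")}
np.save("r1.npy",C)
a=C["scene"]["color"];b=C["top"]["color"]
cv2.imwrite("pics/r1.png",np.hstack([cv2.resize(a[190:370,150:320],None,fx=2.35,fy=2.35)[:420],cv2.resize(b[130:260,350:490],None,fx=2.8,fy=3.23)[:420,:400]]))
E
```

```text
clock: 14.05
position: [0.4826, -0.2105, 0.1725]
ee_rot: [-0.705, -0.049, 0.706, -0.049]
ft_force: [0.4, -0.1, 0.0]
grip_width: 0.178
t 14.05 tcp [ 0.4826 -0.2105  0.1725] yaw_y -82.04 down [-0.  0. -1.] F [ 0.4 -0.1  0. ] grip 0.178 j [ 0.84  0.21 -0.57  1.77  0.12  1.2  -1.2 ]
tool shift mm [22.5 -0.4  0.3] len 22.5
turn rotvec [0.0013 0.0003 0.0003] shift after turn [22.5 -0.4  0.4]
```

View pics/r1.png

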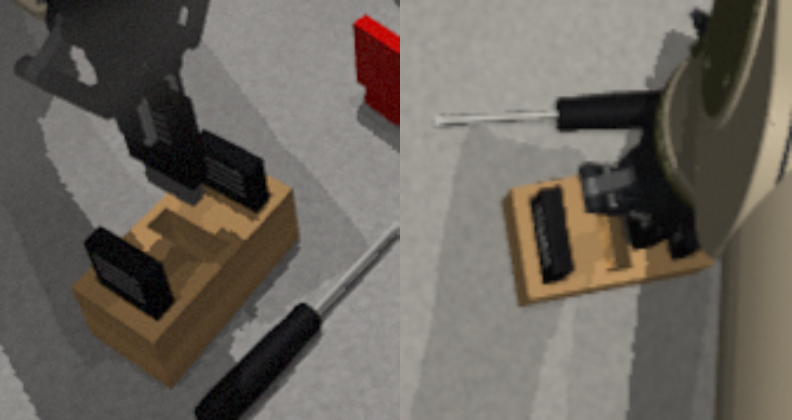

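Run:
```python
from h import *
C=np.load("r1.npy",allow_pickle=True).item()
w=cloud(C["scene"]); c=np.array([.4831,-.2109])
d=w[...,:2]-c; g=np.stack([d@[np.cos(YR),np.sin(YR)],d@[-np.sin(YR),np.cos(YR)],w[...,2]],-1)
m=(abs(g[...,1])<.03)&(abs(g[...,0])<.045)&(g[...,2]>.100)&(g[...,2]<.175)
for z in np.arange(.1,.175,.005):
    p=g[m&(abs(g[...,2]-z-.0025)<.0025)]
    if len(p)>5: print(round(z,3),len(p),"x",np.percentile(p[:,0],[2,50,98]).round(4),"y",np.percentile(p[:,1],[2,25,50,75,98]).round(4))
```

```text
0.11 26 x [-0.0147  0.0058  0.0222] y [-0.0054 -0.0049 -0.0046 -0.0043  0.0028]
0.115 44 x [-0.0182  0.0082  0.0239] y [-0.0056 -0.0049 -0.0047 -0.0042  0.0036]
0.12 52 x [-0.016   0.0115  0.0238] y [-0.0055 -0.005  -0.0046 -0.0027  0.0047]
0.125 37 x [-0.0161  0.0048  0.0222] y [-0.0054 -0.005  -0.0048 -0.0046 -0.0031]
0.13 7 x [-0.0121  0.0035  0.0218] y [-0.0053 -0.0052 -0.0051 -0.0049 -0.0048]
0.135 39 x [-0.0209  0.0125  0.0306] y [-0.0084 -0.0081 -0.0076 -0.0051  0.0042]
0.14 72 x [-0.0223  0.0159  0.0307] y [-0.0085 -0.008  -0.0077 -0.006   0.0061]
0.145 73 x [-0.0236  0.0151  0.0308] y [-0.0087 -0.008  -0.0076 -0.0053  0.0049]
0.15 66 x [-0.0223  0.0138  0.0304] y [-0.0087 -0.0081 -0.0078 -0.0069  0.0066]
0.155 68 x [-0.0201  0.0163  0.0303] y [-0.0086 -0.0082 -0.0078 -0.0056  0.0051]
0.16 52 x [0.0007 0.0261 0.0305] y [-0.0086 -0.008  -0.0075 -0.0021  0.0068]
0.165 47 x [0.0052 0.0283 0.0306] y [-0.0086 -0.0079 -0.0073 -0.0004  0.0063]
0.17 43 x [0.0065 0.0286 0.0306] y [-0.0145 -0.0083 -0.0071 -0.0001  0.0067]
```

Run:
```python
from h import *
C=np.load("r1.npy",allow_pickle=True).item()
w=cloud(C["scene"]); c=np.array([.4831,-.2109])
d=w[...,:2]-c; g=np.stack([d@[np.cos(YR),np.sin(YR)],d@[-np.sin(YR),np.cos(YR)],w[...,2]],-1)
def edge(yc,z0,z1):
    m=(abs(g[...,1]-yc)<.006)&(g[...,0]>.02)&(g[...,0]<.045)&(g[...,2]>z0)&(g[...,2]<z1); return g[m]
for n,yc,z0,z1 in (("mod",0,.138,.165),("spare-",-.05,.066,.096),("spare+",.05,.066,.096),("rack+x face -",-.05,.01,.05),("rack +x face 0",0,.01,.05),("rack +",.05,.01,.05)):
    if "rack" in n:
        m=(abs(g[...,1]-yc)<.012)&(g[...,0]>.02)&(g[...,0]<.06)&(g[...,2]>z0)&(g[...,2]<z1);p=g[m]
    else: p=edge(yc,z0,z1)
    print(n,len(p),"x med",np.median(p[:,0]).round(4),"std",p[:,0].std().round(4))
# rack top near slot: which x,y transitions
cl=C["scene"]
for yc in (-.05,.05):
    m=(abs(g[...,1]-yc)<.02)&(abs(g[...,0])<.02)&(g[...,2]>.066)&(g[...,2]<.096);p=g[m]; print("spare wide face y",np.percentile(p[:,1],[10,50]).round(4))
```

```text
mod 86 x med 0.0299 std 0.0006
spare- 89 x med 0.0274 std 0.0005
spare+ 62 x med 0.0272 std 0.0004
rack+x face - 195 x med 0.0375 std 0.0005
rack +x face 0 165 x med 0.0375 std 0.0013
rack + 144 x med 0.0374 std 0.0005
spare wide face y [-0.0584 -0.0578]
spare wide face y [0.0415 0.0422]
```

In the scene view the module hangs at (165,160) in the left crop, just clear of the rack, with its tongue pointing at the slot. Measured against the rack's own face it is centred in y but 2.4 mm too far in rack +x. I'll correct that and lower.

```bash
python3 -m handwheel '0 0 2.4 0 0 0 10;15 0 0 0 0 0 10;15 0 0 0 0 0 10;13 0 0 0 0 0 10;0 0 0 0 0 0 10;0 0 0 0 0 0 10'
python3 - <<'E'
from h import *
go(U(-.0024,0,.0695,CR,YR),-82.12)
c0=cams.camera("scene")
w=cloud(c0); c=np.array([.4831,-.2109])-.00055*np.array([np.cos(YR),np.sin(YR)])
d=w[...,:2]-c; g=np.stack([d@[np.cos(YR),np.sin(YR)],d@[-np.sin(YR),np.cos(YR)],w[...,2]],-1)
m=(abs(g[...,1])<.006)&(g[...,0]>.02)&(g[...,0]<.045)&(g[...,2]>.094)&(g[...,2]<.125); print("edge x",np.median(g[m][:,0]))
m=(abs(g[...,1])<.013)&(abs(g[...,0])<.02)&(g[...,2]>.094)&(g[...,2]<.125); print("wide y",np.percentile(g[m][:,1],[10,50]))
cv2.imwrite("pics/r2.png",cv2.resize(c0["color"][190:370,150:320],None,fx=3,fy=3))
E
```

```text
clock: 14.75
position: [0.4802, -0.2104, 0.1288]
ee_rot: [-0.705, -0.049, 0.706, -0.049]
ft_force: [-0.2, -0.4, -0.3]
grip_width: 0.179
t 14.75 tcp [ 0.4802 -0.2104  0.1288] yaw_y -82.09 down [-0.001  0.001 -1.   ] F [-0.2 -0.4 -0.3] grip 0.179 j [ 0.83  0.25 -0.57  1.83  0.15  1.11 -1.22]
tool shift mm [59.3  0.   0.3] len 59.3
turn rotvec [0.0005 0.0007 0.0008] shift after turn [59.3 -0.   0.3]
edge x 0.027943161221681598
wide y [-0.00786332 -0.00745882]
```

View pics/r2.png

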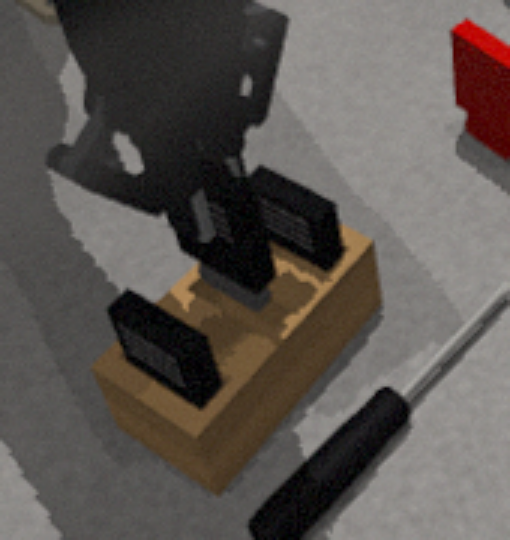

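The module edge reads 27.9 mm against 28, so it is centred, and the tongue at (235,290) stands over the slot. Lowering stepwise while watching the force.

```bash
python3 -m handwheel '8 0 0 0 0 0 10;8 0 0 0 0 0 10;8 0 0 0 0 0 10;4 0 0 0 0 0 10;0 0 0 0 0 0 10'
python3 -m handwheel '4 0 0 0 0 0 10;4 0 0 0 0 0 10;0 0 0 0 0 0 10'
python3 -m handwheel '4 0 0 0 0 0 10;4 0 0 0 0 0 10;0 0 0 0 0 0 10'
```

```text
clock: 15.3
position: [0.4799, -0.2104, 0.1005]
ee_rot: [-0.705, -0.049, 0.706, -0.048]
ft_force: [0.7, -0.5, -0.4]
grip_width: 0.178
clock: 15.6
position: [0.4801, -0.2105, 0.0928]
ee_rot: [-0.705, -0.049, 0.706, -0.049]
ft_force: [0.1, -0.1, -0.6]
grip_width: 0.176
clock: 15.9
position: [0.48, -0.2105, 0.0847]
ee_rot: [-0.705, -0.049, 0.706, -0.049]
ft_force: [0.5, 0.8, -1.2]
grip_width: 0.177
```

The body is entering without contact. Next, down to the pad.

```bash
python3 -m handwheel '4 0 0 0 0 0 10;4 0 0 0 0 0 10;3 0 0 0 0 0 10;0 0 0 0 0 0 10'
python3 -m handwheel '2 0 0 0 0 0 10;0 0 0 0 0 0 10'
python3 -m handwheel '1 0 0 0 0 0 10;0 0 0 0 0 0 10'
python3 -m handwheel '1 0 0 0 0 0 10;0 0 0 0 0 0 10'
```

```text
clock: 16.3
position: [0.48, -0.2105, 0.0738]
ee_rot: [-0.705, -0.049, 0.706, -0.049]
ft_force: [-0.6, -0.4, -0.5]
grip_width: 0.176
clock: 16.5
position: [0.4803, -0.2106, 0.0722]
ee_rot: [-0.705, -0.049, 0.705, -0.049]
ft_force: [1.1, -0.2, -0.8]
grip_width: 0.182
clock: 16.7
position: [0.4803, -0.2106, 0.0713]
ee_rot: [-0.705, -0.049, 0.705, -0.049]
ft_force: [-0.2, 0.5, -1.4]
grip_width: 0.179
clock: 16.9
position: [0.4803, -0.2106, 0.0702]
ee_rot: [-0.705, -0.049, 0.705, -0.049]
ft_force: [-0.7, 1.1, -1.7]
grip_width: 0.18
```

```bash
python3 -m handwheel '1 0 0 0 0 0 10;0 0 0 0 0 0 10'
python3 -m handwheel '1 0 0 0 0 0 10;0 0 0 0 0 0 10'
python3 - <<'E'
from h import *
go(U(-.0024,0,.0695,CR,YR),-82.12)
c0=cams.camera("scene")
w=cloud(c0); c=np.array([.4831,-.2109])-.00055*np.array([np.cos(YR),np.sin(YR)])
d=w[...,:2]-c; g=np.stack([d@[np.cos(YR),np.sin(YR)],d@[-np.sin(YR),np.cos(YR)],w[...,2]],-1)
m=(abs(g[...,1])<.006)&(g[...,0]>.02)&(g[...,0]<.032)&(g[...,2]>.066)&(g[...,2]<.11); p=g[m]; print("edge x",np.median(p[:,0]),"z max",np.percentile(p[:,2],[90,95,98,100]))
for s in (-.05,.05):
    m=(abs(g[...,1]-s)<.006)&(g[...,0]>.02)&(g[...,0]<.032)&(g[...,2]>.066)&(g[...,2]<.11); p=g[m]; print("spare edge x",np.median(p[:,0]),"z max",np.percentile(p[:,2],[90,95,98,100]))
cv2.imwrite("pics/r3.png",cv2.resize(c0["color"][190:370,150:320],None,fx=3,fy=3))
E
```

```text
clock: 17.1
position: [0.4805, -0.2107, 0.0695]
ee_rot: [0.706, 0.049, -0.705, 0.049]
ft_force: [-0.4, -0.4, 2.2]
grip_width: 0.175
clock: 17.3
position: [0.4807, -0.2107, 0.0695]
ee_rot: [0.706, 0.048, -0.705, 0.049]
ft_force: [-4.5, 1.6, 14.1]
grip_width: 0.175
t 17.3 tcp [ 0.4807 -0.2107  0.0695] yaw_y -82.1 down [ 0.    -0.001 -1.   ] F [-4.5  1.6 14.1] grip 0.175 j [ 0.81  0.32 -0.55  1.88  0.2   0.99 -1.26]
tool shift mm [-0.  -0.4  0.8] len 0.9
turn rotvec [ 0.0003 -0.0004 -0.0009] shift after turn [-0.  -0.4  0.8]
edge x 0.02826903420199936 z max [0.1030135  0.10316913 0.10343555 0.10399296]
spare edge x 0.027698952986715764 z max [0.101169   0.10151726 0.10190972 0.10224677]
spare edge x 0.02759652746938807 z max [0.10091771 0.10123335 0.10156331 0.10246421]
```

View pics/r3.png

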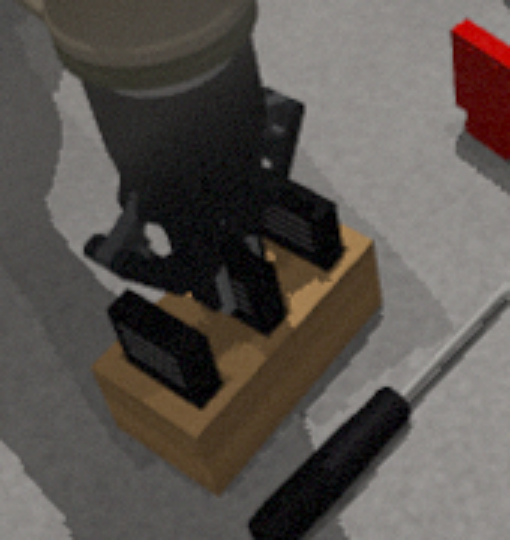

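The module is home: contact came at TCP z 0.0695 as predicted, with a reaction of 2 to 14 N. Its top reads 0.103 m, 2 mm above the spares because of the pad. In the view it stands at (250,285) between the two spares, still held. Next: ease off, open only a little so the spares are not touched, and rise.

```bash
python3 -m handwheel '-1 0 0 0 0 0 10;0 0 0 0 0 0 10;0 0 0 0 0 0 26;0 0 0 0 0 0 26;0 0 0 0 0 0 26'
python3 -m handwheel '-5 0 0 0 0 0 26;-10 0 0 0 0 0 26;-20 0 0 0 0 0 26;-30 0 0 0 0 0 26;-40 0 0 0 0 0 26;-40 0 0 0 0 0 26;0 0 0 0 0 0 26'
python3 -m handwheel '0 0 40 0 0 0 26;0 0 40 0 0 0 26;0 0 20 0 0 0 26;0 0 0 0 0 0 26'
python3 - <<'E'
from h import *
from scipy.optimize import least_squares
go(U(0,0,.07,CR,YR),-82.12)
for n,c in (("scene",np.array([.4831,-.2109])-.00055*np.array([np.cos(YR),np.sin(YR)])),("top",np.array([.4814,-.2093]))):
    c0=cams.camera(n); w=cloud(c0)
    d=w[...,:2]-c; g=np.stack([d@[np.cos(YR),np.sin(YR)],d@[-np.sin(YR),np.cos(YR)],w[...,2]],-1)
    for s in (0,-.05,.05):
        m=(abs(g[...,1]-s)<.018)&(abs(g[...,0])<.04)&(g[...,2]>.097)&(g[...,2]<.12);p=g[m]
        print(n,s,m.sum(),"top x",np.percentile(p[:,0],[2,98]).round(4),"y",np.percentile(p[:,1],[2,98]).round(4),"z",np.median(p[:,2]).round(4),cv2.minAreaRect((p[:,:2]*1000).astype(np.float32))[1:])
    if n=="scene":
        d=w[...,:2]-CD; f=np.stack([d@[np.cos(YD),np.sin(YD)],d@[-np.sin(YD),np.cos(YD)],w[...,2]],-1)
        m=(abs(f[...,1]-.065)<.025)&(abs(f[...,0]-.03)<.04)&(f[...,2]>.138)&(f[...,2]<.18); p=f[m]
        q=least_squares(lambda v:np.linalg.norm(p-v,axis=1)-.013,p.mean(0)-[0,0,.005],loss="soft_l1",f_scale=.002).x
        print("lever",.5+np.arcsin(q[0]/.08))
    cv2.imwrite(f"pics/end_{n}.png",c0["color"])
E
```

```text
clock: 17.85
position: [0.4803, -0.2106, 0.0692]
ee_rot: [-0.705, -0.049, 0.705, -0.049]
ft_force: [0.1, -0.4, -0.4]
grip_width: 0.306
clock: 18.55
position: [0.483, -0.2113, 0.2207]
ee_rot: [0.708, 0.047, -0.703, 0.051]
ft_force: [1.0, 0.8, 0.3]
grip_width: 0.307
clock: 18.95
position: [0.3791, -0.2253, 0.2149]
ee_rot: [-0.705, -0.047, 0.706, -0.048]
ft_force: [-0.4, 0.1, 0.0]
grip_width: 0.307
t 18.95 tcp [ 0.3791 -0.2253  0.2149] yaw_y -82.28 down [-0.    -0.002 -1.   ] F [-0.4  0.1  0. ] grip 0.307 j [ 0.98 -0.04 -0.52  1.92 -0.02  1.26 -0.98]
tool shift mm [ 144.8   -1.5 -104.3] len 178.5
turn rotvec [-0.0028  0.0005 -0.0017] shift after turn [ 144.9   -0.9 -104.2]
scene 0 343 top x [-0.0263  0.0285] y [-0.0086  0.0073] z 0.1024 ((16.71150016784668, 56.481178283691406), 88.9405517578125)
scene -0.05 370 top x [-0.0258  0.028 ] y [-0.0578 -0.0422] z 0.1005 ((56.47980499267578, 16.428693771362305), 0.3740029036998749)
scene 0.05 278 top x [-0.0268  0.0279] y [0.042 0.058] z 0.1005 ((16.831754684448242, 56.2054443359375), 89.62271881103516)
lever 0.9953346827358184
top 0 228 top x [-0.027   0.0266] y [-0.0077  0.0077] z 0.1043 ((56.184814453125, 16.984222412109375), 1.520421028137207)
top -0.05 222 top x [-0.0269  0.0268] y [-0.0579 -0.042 ] z 0.1022 ((16.908546447753906, 56.06595230102539), 88.195556640625)
top 0.05 216 top x [-0.0273  0.0261] y [0.0422 0.0578] z 0.1024 ((55.965721130371094, 16.64764404296875), 0.4711906909942627)
```

View pics/end_scene.png

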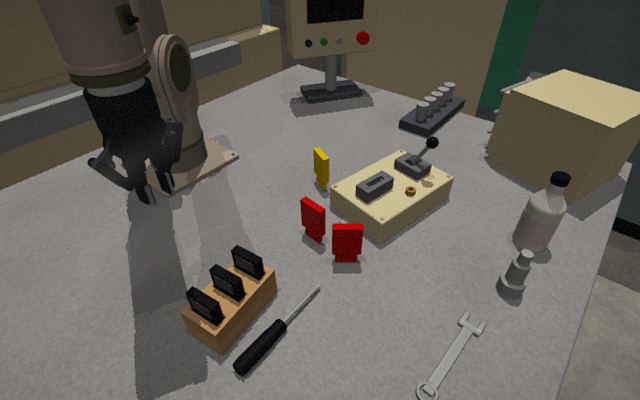

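View pics/end_top.png

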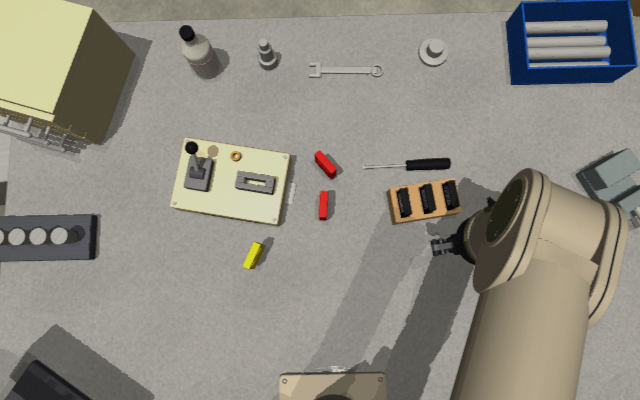

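Both views show the module standing in the middle slot (scene (228,280), top (428,198)) between the untouched spares. The lever is over (scene (432,143)), the socket is empty and the arm is clear. Handing in.

```bash
python3 -c "
from h import *
print(hand_in())"
```

```text
the job is handed in; nothing more can be done
None
```

I threw the isolator lever fully over, then pulled the black module straight up out of its socket. I lowered it into the rack's empty middle slot until it met the pad at the expected height, and only then let go. The job was handed in at about 19 s, and no verdict is reported.

My last checks, from both cameras:
- **Lever:** 0.995 rad (scene view only; I did not measure it from the top).
- **Module:** within about 1 mm of the slot centre and about 1.5° of the slot's direction. Its top reads 0.1024 m in one view and 0.1043 m in the other, against 0.103 m expected.
- **Spares:** no measurable shift.
- **Arm:** clear of everything, with no contact force showing.

Two things disagreed along the way:
- **Cameras:** they differ by about 2 mm, so I placed the module relative to the rack as seen in the same picture.
- **Before lowering:** the module hung 2.4 mm off along the slot, and I corrected that first.

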